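# Hang the cordless screwdriver on the sprung hook and tug-test it

## Task

Lift the cordless screwdriver out of its bench holder and hang it by the wire bail on its top over the hook of the hanging stand. While you still hold it, tug it straight down gently, with about 10 N (never 20 N or more), for half a second to confirm that the hook holds it; only then let go, and leave it hanging still and upright in the hook's saddle without disturbing the wax tin, the little glue bottle or the tape measure.

Things in the scene. Friction and masses are not known exactly. Their poses are not given: they have to be found in the camera images.
- driver: cordless inline screwdriver, about 0.2 kg, round grey body with black rubber rings, wire bail on top, standing bit end down in the holder. Origin: centre of its underside; z up its axis. Nose 25 mm diameter up to 18 mm, 36 mm diameter from 34 to 120 mm, flat top at 126 mm. Good grasp: body just below the top (115 to 122 mm up), fingers closing along local y, keeping the bail opening free
- bail (a point): underside of the top of the driver's bail, 160 mm up the driver's axis; rests on the hook when hung. The bail is a fixed inverted U of 5 mm steel wire in the driver's local y-z plane; the opening is 34 mm high above the flat top and at least 20 mm wide (narrowing in its top 8 mm); its highest point is 165 mm up. The hook bar must pass through it along the driver's local x, either way round
- holder: fixed bench holder: black cup on a dark square plate 85 mm wide, inner radius 21 mm, inner floor 8 mm and rim 53 mm above the bench. Origin: bench level on the cup's axis
- stand: fixed steel hanging stand. Origin: bench level on the upright post's axis; base plate 110 x 90 x 12 mm (x, y), post 20 to 38 mm thick, hook pointing to the stand's -x. The post is clamped at a different height each time: the centreline of the hook's saddle lies anywhere from 229 to 241 mm above the bench; this height is not reported and must be felt (or seen)
- hook (a joint): how far the sprung hook has been pulled down, m: 0 at rest, stop at 0.012. Its stem slides stiffly in the post: the driver's weight alone does not move it, it gives from a load of about 4 N and then sinks 1 mm for every 4 N more (12 N: about 2 mm); after the tug friction keeps it about 1 mm down
- wax_tin: bystander: round flat tin, 69 mm diameter, 32 mm high, origin under its centre
- ca_bottle: bystander: little white bottle with a pointed cap, 27 mm diameter, 89 mm high, standing, origin under its centre
- tape_measure: bystander: tape measure, 34 x 70 x 62 mm, origin under its centre
- under_hook (a point): point on the bench straight below the middle of the hook's saddle, 63 mm from the post axis along the stand's -x. The hook is a round steel bar, 6 mm thick: level saddle 16 mm long, then rising to an upturned tip 84 mm from the post axis, whose top is 14 mm above the saddle's centreline; on the post side the bar runs back 4 mm higher. Nothing of the stand is higher than the tip
Things that resemble listed ones, but are neither listed nor needed, are in the scene too. Of the things like the driver, leave any that is green or purple; of the rest the larger one is meant.

How it is judged (in metres and radians):
On the way, in this order (a step that is already met when the one before it is completed fails the run):
1. the gripper lifts the screwdriver out of the holder (height (world z) of driver above 0.055 m and contact force between the fingers and driver above 1 N), for 0.1 s.
2. with the bail in the hook's saddle and the gripper still holding the screwdriver, it is pulled down so that the hook carries more than 8 N for 0.3 s (contact force between driver and stand above 8 N and contact force between the fingers and driver above 1 N and value of joint hook above 0.0007 m and x of bail in the frame of stand between -0.082 and -0.044 m and y of bail in the frame of stand between -0.014 and 0.014 m and angle between driver's own z axis and vertical below 0.25 rad), for 0.3 s.
At the end, for the whole second after the job is handed in: Screwdriver hangs free by its bail in the hook's saddle (44 to 82 mm out from the post axis, within 14 mm of the hook's line, above 215 mm), within 0.2 rad of upright, slower than 0.06 m/s, its weight on the hook, released, after a tug that loaded the hook with over 8 N (contact force between driver and stand above 1 N and contact force between the fingers and driver below 0.05 N and height (world z) of bail above 0.215 m and x of bail in the frame of stand between -0.082 and -0.044 m and y of bail in the frame of stand between -0.014 and 0.014 m and angle between driver's own z axis and vertical below 0.2 rad and linear speed of driver below 0.06 m/s); the robot touches nothing.
It fails at once if the screwdriver presses on the stand or hook with 20 N or more (contact force between driver and stand above 20 N).
It fails at once if the screwdriver is let go on the hook before the tug has drawn the hook down (contact force between driver and stand above 0.8 N and contact force between the fingers and driver below 0.05 N and value of joint hook below 0.0005 m).
It fails at once if the wax tin, the bottle or the tape measure is moved more than 25 mm or knocked over (distance of any of wax_tin, ca_bottle, tape_measure from where it was at the start of the episode above 0.025 m or angle between ca_bottle's own z axis and vertical above 0.5 rad).
It also fails if it takes over 59 s, if anything falls off the work surface, if the arm or the gripper's body presses on something with over 40 N, if the wrist force passes 120 N, or if a joint passes its speed limit or range.

## Robot

A 6-joint arm with a two-finger parallel gripper is mounted at the origin on a cart in front of the work surface, level with it; the furniture and walls round the work are solid. World frame = base frame: x ahead of the robot, y to its left, z up, the work surface at z = 0. Lengths are in mm, angles in rad, forces in N, time in s.
With the tool pointing down it reaches from about 375 to 925 mm from the base axis. Payload 5.7 kg.
Tool frame: the origin (TCP) lies midway between the tips of the shut fingers; the grasp point (between the pads) lies ctrl.pinch_z behind it (ctrl.pinch_z is the distance from the TCP to the grasp point, in mm); z points along the fingers, y is the line along which they close (so a half turn about z gives the same grasp; the last joint's range is limited). The gripper opens to 85 mm and grips with 20 to 120 N. Pads are 22 mm wide; open, the fingers measure 114 mm over their backs; the gripper's body (76 mm by 85 mm) begins 54 mm behind the grasp point. The pads swing forward as they close: fully open they stand 13 mm farther back than shut.
Start: joints at [1.234, 0.359, 1.51, -0, 1.272, -0.115], TCP at [131.987, 585.272, 231.267] pointing down, gripper open.
Joint ranges: [-2.97, 2.97], [-1.01, 2.36], [0.21, 2.38], [-0.96, 4.11], [0.2, 2.71], [-2.98, 2.98]. Speed limits (rad/s): [2.39, 2.39, 3.14, 3.14, 3.14, 3.14].

## Interface

Orientations are given as a unit quaternion [x, y, z, w].
In Python, from rig import ctrl, read_camera, camera_model, boxes_of gives the robot as it stands.
- The arm moves only by the tool jog_arm, never from a script. Its arguments are lists of equal length, an entry for each row: "xyz": the shift along the tool's x, y, z in m, a list of three; "turn": the turn about the tool's z in rad. In form: {"xyz": [[x, y, z], ...], "turn": [turn, ...]}. A call has 1 to 20 rows; each row is the pose to reach, as a shift and turn from the pose commanded when the call began, along the tool's axes at that moment; what a row does not reach only later rows make up. A row lasts 1/12 s, in which the tool goes at most 41.7 mm and 7.16 degrees, less where a joint would pass 70% of its speed; a pose out of reach is approached as far as the arm can. A call with a gripper value outside its range is refused whole. "fingers" is the finger opening in m, from 0 to 0.0854, set as the call begins (left out, the last holds). The fingers move at their own pace and stop on an object; the grip force is fixed at half the most. Time passes only in rows, so rows that repeat a pose let the fingers close. It gives the time, the measured TCP pose, the force, the opening and the grip force at its end, in the units of the state.
- ctrl.get_obs(): the state, without advancing time (a new reading comes with each control period).
- read_camera(name): name is "scene" or "top" or "wrist"; returns (picture, depth): 400x640x3 uint8, red, green, blue; 400x640 float32, mm along the optical axis (not along the pixel's ray), 0 where there is no reading.
- camera_model(name): a dict with "mtx" (3x3 intrinsics, pixels), "k1" (the pictures are not rectified: a ray, as slopes to the right and down, at radius r is drawn at 1 + k1 r^2 times it, then the intrinsics apply), "extrinsics" (4x4, takes a point from world to camera coordinates); the wrist camera has in their place "T_tool_cam" (4x4, takes a point from camera to tool coordinates, whose origin is the TCP and whose axes are the flange's). Camera axes: x right, y up, looking along -z (the intrinsics and any distortion apply to the point x, -y, -z); pixel columns grow to the right and rows downward; lengths in mm; the calibration is good to about 2 mm. A picture is of the moment at which its call begins: read the wrist's pose just before it. camera_model takes no time and is no camera call.
- ctrl.close_job(): hands the job in; it is judged then, once.
Trained networks look in the newest picture that a camera, given by its name, has taken for a name from the list of things; names that differ only in an ending like _2 or _b are one class to them, and where a whole thing is asked for, a point or a joint stands for the part that bears it (a point fixed in the world has none). Each returns a list of dicts, best first, with "p" (0 to 1); they miss things now and then, are a little off and sometimes report something else, mostly with a low value. They report only what shows in the picture. A call takes as long as a camera call. They do not tell look-alikes from the thing itself.
- boxes_of(label, camera): "box" ([left, top, right, bottom] in pixels, round what is visible of it).
The state is a dict: "t": time; "joint_pos": joint angles; "qvel": joint speeds; "joint_torque": joint torques, N m; "ee_pos": TCP position; "tool_rot": TCP orientation; "force": force on the tool from outside, world axes, zero at the start; "ft_torque": the same for the moment, N m; "width": finger opening in mm; "grasp_force": force on a finger pad.
Only numpy, scipy, OpenCV 4.12 (cv2) and the standard library are available. Lean on these libraries where they do the work, as an engineer would, in place of code of your own. Each camera call takes 0.05 s, during which the arm holds its last target. There are 200 camera calls.

## Working session

There is one attempt and no reset: what is moved stays moved. The work goes in short steps, Python scripts to look and compute and a tool call to move; the robot and the scene stay as the last step left them, time stands still between calls to the robot, and variables do not carry over. Pictures are saved under pics/ and viewed, at most 10 in all, crops included, and the job is handed in when it is done.

Besides the shell and the picture viewer there is one more tool, called after "Emit:" in YAML: its name, and indented under it one key for each argument. jog_arm: Moves the arm, as the interface text tells. Its arguments: {"type":"object","properties":{"xyz":{"type":"array"},"turn":{"type":"array"},"fingers":{"type":"number"}},"required":["xyz","turn"]}

```bash
mkdir -p pics; ls; cat > h.py <<'E'
import numpy as np, cv2
from rig import ctrl, read_camera, camera_model, boxes_of
def cam2w(name,obs=None):
    m=camera_model(name)
    if name=="wrist":
        from scipy.spatial.transform import Rotation as R
        T=np.eye(4);T[:3,:3]=R.from_quat(obs["tool_rot"]).as_matrix();T[:3,3]=obs["ee_pos"]
        return T@np.array(m["T_tool_cam"]),m
    return np.linalg.inv(np.array(m["extrinsics"])),m
def rays(m,uv):
    K=np.array(m["mtx"],float)
    uv=np.asarray(uv,float).reshape(-1,2)
    d=np.c_[(uv[:,0]-K[0,2])/K[0,0],(uv[:,1]-K[1,2])/K[1,1]]
    s=d.copy()
    for _ in range(10): s=d/(1+m["k1"]*(s**2).sum(1,keepdims=True))
    return np.c_[s[:,0],-s[:,1],-np.ones(len(s))]
def pts(T,m,uv,depth):
    c=rays(m,uv)*np.asarray(depth,float).reshape(-1,1)
    return c@T[:3,:3].T+T[:3,3]
def onz(T,m,uv,z):
    d=rays(m,uv)@T[:3,:3].T
    return T[:3,3]+d*((z-T[2,3])/d[:,2:])
def cloud(T,m,depth):
    v,u=np.mgrid[:400,:640]
    P=pts(T,m,np.c_[u.ravel(),v.ravel()],depth.ravel()).reshape(400,640,3)
    P[depth<=0]=np.nan
    return P
E
cat > look.py <<'E'
from h import *
np.set_printoptions(suppress=True,precision=1)
o=ctrl.get_obs();print(o["t"],o["ee_pos"],o["tool_rot"],ctrl.pinch_z)
for n in("scene","top"):
    im,d=read_camera(n);cv2.imwrite(f"pics/{n}0.png",im[:,:,::-1]);np.savez(f"{n}0.npz",im=im,d=d)
    T,m=cam2w(n);P=cloud(T,m,d);print(n,T[:3,3],np.array(m["mtx"])[0,0])
    for l in("driver","holder","stand","wax_tin","ca_bottle","tape_measure"):
        for b in boxes_of(l,n)[:4]:
            x=np.array(b["box"]);c=((x[:2]+x[2:])/2).astype(int)
            print(n,l,round(b["p"],2),x,P[c[1],c[0]])
E
python3 look.py
```

```text
pics
0.0 [131.8 584.6 230.4] [ 0.1  1.  -0.  -0. ] 18.700000000000003
scene [-179.1 -973.4  703. ] 498.6319478478081
scene driver 0.81 [213.6 174.9 226.5 229.8] [440.7 253.8  90.5]
scene driver 0.79 [254.5 200.3 266.9 236.8] [509.4 146.6  57.2]
scene driver 0.76 [236.2 209.9 244.  237.5] [453.5 166.2  51.2]
scene driver 0.74 [241.9 169.4 256.8 210.6] [530.8 235.5 110.8]
scene holder 0.8 [244.2 206.5 258.9 230.1] [528.  229.3  19.7]
scene stand 0.9 [309.4 195.1 364.4 295.5] [ 513.9 -185.2  110.8]
scene stand 0.52 [243.6 167.1 254.2 208. ] [530.2 239.2 119.6]
scene wax_tin 0.75 [252.2 247.6 279.7 272.5] [415.2 -20.   29.5]
scene ca_bottle 0.63 [309.8 211.9 319.2 243.2] [609.   19.2  46.2]
scene tape_measure 0.66 [291.6 192.4 317.6 211. ] [715.1 204.3  32.3]
top [ 395.4   -5.4 1175.5] 416.0074346175907
top driver 0.54 [204.9 205.9 230.4 220. ] [533.4 237.4 162.2]
top driver 0.52 [200.2 243.2 219.2 254.1] [447.  261.7 127.4]
top driver 0.45 [251.5 218.3 266.3 227.2] [516.6 145.   97.7]
top driver 0.44 [240.2 240.2 255.5 251.6] [457.3 173.3  87.9]
top holder 0.84 [208.5 202.8 243.1 232.6] [530.2 233.2  89.5]
top stand 0.69 [359.7 201.9 394.2 251.1] [ 512.8 -168.4   54.5]
top wax_tin 0.58 [299.6 243.8 323.8 271.4] [429.3   7.   25.9]
top ca_bottle 0.56 [299.7 178.3 311.3 192.6] [619.8  24.2  78.1]
top tape_measure 0.6 [227.1 141.5 255.1 166.5] [710.9 203.5  55.7]
```

```bash
python3 - <<'E'
import cv2,numpy as np
a=cv2.imread("pics/scene0.png")[150:310,190:390];b=cv2.imread("pics/top0.png")[130:290,190:410]
a=cv2.resize(a,(600,480),interpolation=cv2.INTER_CUBIC)
cv2.imwrite("pics/a.png",a);cv2.imwrite("pics/b.png",cv2.resize(b,None,fx=3.6,fy=3.6,interpolation=cv2.INTER_CUBIC))
E
```

```text
(no output)
```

View pics/a.png

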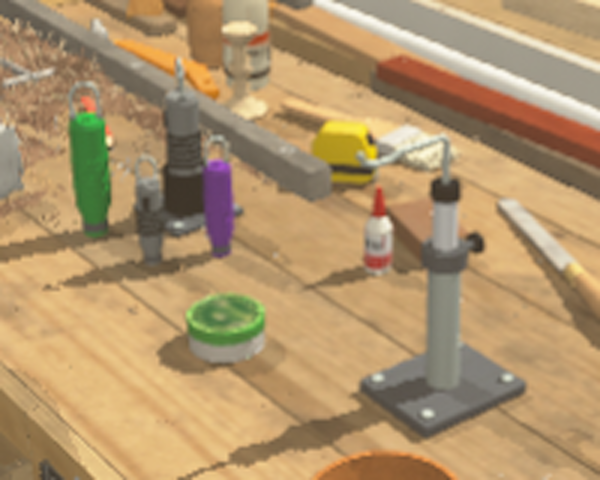

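View pics/b.png

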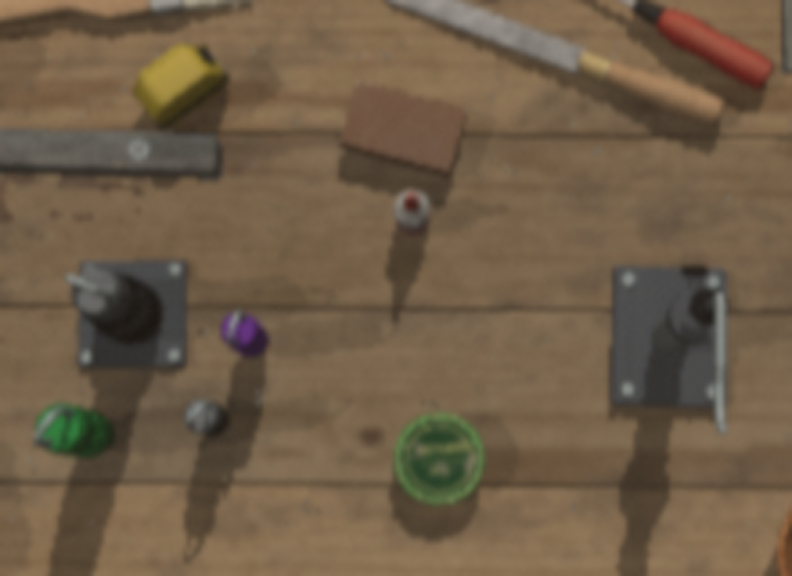

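The scene crop shows four driver-like things, in full-image pixels: green (220,202), small grey (240,224), purple (260,218) and the large grey one in the holder (249,190). I take the large grey one in the holder. In the top view the stand's hook points down the image, about world -x.

```bash
cat > m1.py <<'E'
from h import *
np.set_printoptions(suppress=True,precision=1)
f=np.load("top0.npz");im,d=f["im"],f["d"];T,m=cam2w("top");P=cloud(T,m,d)
hsv=cv2.cvtColor(im,cv2.COLOR_RGB2HSV)
for nm,(l,t,r,b),z in(("holder",(200,198,248,236),8),("stand",(352,198,398,252),12)):
    M=np.zeros(d.shape,np.uint8);M[t:b,l:r]=((hsv[t:b,l:r,1]<70)&(hsv[t:b,l:r,2]<120))
    ys,xs=np.nonzero(M);W=onz(T,m,np.c_[xs,ys],z)[:,:2]
    Pz=P[ys,xs,2]; k=Pz<z+12
    print(nm,k.sum(),np.median(Pz[k]),cv2.minAreaRect(W[k].astype(np.float32)),cv2.minAreaRect(W.astype(np.float32)))
for n in("top","scene"):
    f=np.load(n+"0.npz");T,m=cam2w(n);P=cloud(T,m,f["d"]).reshape(-1,3)
    P=P[np.isfinite(P[:,0])]
    h=P[(abs(P[:,0]-500)<130)&(abs(P[:,1]+190)<70)&(P[:,2]>222)&(P[:,2]<275)]
    print(n,"hook",len(h));
    if len(h)>4:
        h=h[np.argsort(h[:,0])];print(h[::max(1,len(h)//25)])
    q=P[(abs(P[:,0]-528)<40)&(abs(P[:,1]-232)<40)&(P[:,2]>80)&(P[:,2]<190)]
    for a in range(80,180,10):
        s=q[(q[:,2]>=a)&(q[:,2]<a+10)]
        if len(s):print(a,len(s),s.mean(0),s.min(0),s.max(0))
E
python3 m1.py
```

```text
holder 554 7.21485740397236 ((540.5324096679688, 252.64865112304688), (85.38825988769531, 95.46424102783203), 0.3974786698818207) ((540.5324096679688, 252.64865112304688), (85.38825988769531, 95.46424102783203), 0.3974786698818207)
stand 893 10.326563928821315 ((519.8260498046875, -174.75146484375), (90.14139556884766, 121.32145690917969), 89.4210433959961) ((517.0799560546875, -174.7237091064453), (90.14139556884766, 126.81397247314453), 89.4210433959961)
top hook 101
[[ 439.6 -171.3  243. ]
 [ 441.9 -169.4  241.2]
 [ 446.6 -172.4  237.4]
 [ 451.2 -172.9  235.3]
 [ 455.9 -173.5  232.6]
 [ 460.3 -173.5  232.9]
 [ 465.  -174.   230.6]
 [ 469.4 -171.5  232.8]
 [ 473.8 -173.7  233.6]
 [ 478.2 -171.2  235.1]
 [ 480.5 -175.7  235.8]
 [ 482.9 -176.   234.3]
 [ 487.  -173.2  237.9]
 [ 489.7 -171.7  233.7]
 [ 492.  -174.1  233.5]
 [ 496.3 -173.8  235.8]
 [ 498.7 -176.2  235. ]
 [ 501.2 -176.6  233. ]
 [ 505.6 -176.4  234.8]
 [ 507.6 -176.   237.3]
 [ 510.3 -172.2  233.8]
 [ 514.4 -173.9  237.3]
 [ 517.1 -174.5  234.2]
 [ 519.3 -172.1  235.1]
 [ 523.8 -174.4  235.9]
 [ 526.7 -175.2  231.4]]
8
[... 1434 characters left out ...]
2.1  223.8]
 [ 529.4 -175.8  229.4]]
80 36 [534.6 235.3  85.4] [521.5 225.7  80.3] [554.1 248.9  90. ]
90 36 [535.2 235.   95.7] [520.8 225.7  90.8] [556.9 252.7  99.8]
100 36 [535.1 236.5 104.6] [523.2 224.7 100.4] [552.1 252.7 109.6]
110 37 [533.7 237.3 114.8] [519.3 224.2 110.6] [553.7 252.2 120. ]
120 42 [534.8 238.4 125. ] [523.  228.8 120. ] [554.3 257.9 129.9]
130 46 [539.6 243.6 134.6] [524.9 229.  131.3] [556.2 261.9 138.6]
140 7 [541.9 249.6 144.6] [535.1 233.2 141.4] [547.8 263.  148.5]
150 9 [540.  245.4 155.3] [534.4 234.3 151.4] [549.4 266.3 159.6]
160 9 [538.6 240.8 165.9] [533.8 233.8 161.3] [543.6 255.6 169.5]
170 3 [539.2 244.  173. ] [538.3 240.8 172. ] [539.8 248.8 174.5]
```

```bash
cat > go.py <<'E'
import sys
from h import *
from scipy.spatial.transform import Rotation as R
np.set_printoptions(suppress=True,precision=4)
# usage: go.py x y z yaw(of tool x axis in world, deg)
def rel(o,p,yaw):
    M=R.from_quat(o["tool_rot"]).as_matrix()
    cur=np.degrees(np.arctan2(M[1,0],M[0,0]))
    dy=(yaw-cur+180)%360-180
    return M.T@(np.array(p)-o["ee_pos"])/1000, -np.radians(dy), cur, M[:,2]
if __name__=="__main__":
    o=ctrl.get_obs();a=list(map(float,sys.argv[1:]))
    print(o["t"],np.array(o["ee_pos"]),np.array(o["joint_pos"]),np.array(o["force"]),o["width"])
    print("shift m, turn rad, cur yaw, toolz:",*rel(o,a[:3],a[3]))
E
python3 - <<'E'
from h import *
print(np.round(camera_model("wrist")["T_tool_cam"],3),np.round(camera_model("wrist")["mtx"],0))
E
python3 go.py 540 246 330 0; python3 go.py 540 246 330 180
```

```text
[[ 1.00000e-03  9.58000e-01  2.86000e-01  7.12890e+01]
 [ 1.00000e+00 -1.00000e-03 -1.00000e-03 -6.35000e-01]
 [-0.00000e+00  2.86000e-01 -9.58000e-01 -1.41184e+02]
 [ 0.00000e+00  0.00000e+00  0.00000e+00  1.00000e+00]] [[310.   0. 322.]
 [  0. 310. 196.]
 [  0.   0.   1.]]
0.7 [131.9844 585.3007 231.3111] [ 1.2339  0.3588  1.5104  0.      1.2725 -0.1151] [-0.4369  1.068  -0.0818] 85.27664015411688
shift m, turn rad, cur yaw, toolz: [-0.4727 -0.2413 -0.0987] 2.9198346766341596 167.29420384708283 [-0. -0. -1.]
0.7 [131.9844 585.3007 231.3111] [ 1.2339  0.3588  1.5104  0.      1.2725 -0.1151] [-0.4369  1.068  -0.0818] 85.27664015411688
shift m, turn rad, cur yaw, toolz: [-0.4727 -0.2413 -0.0987] -0.2217579769556336 167.29420384708283 [-0. -0. -1.]
```

Emit:
jog_arm:
  xyz:
    - [-0.473, -0.241, -0.099]
    - [-0.473, -0.241, -0.099]
    - [-0.473, -0.241, -0.099]
    - [-0.473, -0.241, -0.099]
    - [-0.473, -0.241, -0.099]
    - [-0.473, -0.241, -0.099]
    - [-0.473, -0.241, -0.099]
    - [-0.473, -0.241, -0.099]
    - [-0.473, -0.241, -0.099]
    - [-0.473, -0.241, -0.099]
    - [-0.473, -0.241, -0.099]
    - [-0.473, -0.241, -0.099]
    - [-0.473, -0.241, -0.099]
    - [-0.473, -0.241, -0.099]
    - [-0.473, -0.241, -0.099]
    - [-0.473, -0.241, -0.099]
  turn: [-0.222, -0.222, -0.222, -0.222, -0.222, -0.222, -0.222, -0.222, -0.222, -0.222, -0.222, -0.222, -0.222, -0.222, -0.222, -0.222]
  fingers: 0.085

```text
t: 2.03
ee_pos: [539.9, 246.1, 329.9]
tool_rot: [0.0, 1.0, 0.0, -0.001]
force: [-0.5, 0.2, 0.3]
width: 85.1
grasp_force: 0.0
```

```bash
cat > w1.py <<'E'
from h import *
np.set_printoptions(suppress=True,precision=1)
o=ctrl.get_obs();im,d=read_camera("wrist");T,m=cam2w("wrist",o);P=cloud(T,m,d)
print(o["t"],o["ee_pos"],T[:3,3]);cv2.imwrite("pics/w1.png",im[:,:,::-1]);np.savez("w1.npz",im=im,d=d,T=T)
for b in boxes_of("driver","wrist")[:4]:print(round(b["p"],2),np.array(b["box"]))
near=(abs(P[:,:,0]-540)<35)&(abs(P[:,:,1]-246)<35)
b=P[near&(P[:,:,2]>158)&(P[:,:,2]<185)];print("bail",len(b),b.mean(0),b.min(0),b.max(0))
v=np.linalg.svd(b[:,:2]-b[:,:2].mean(0),full_matrices=False)
print("dir deg",np.degrees(np.arctan2(v[2][0,1],v[2][0,0])),v[1])
t=P[near&(P[:,:,2]>127)&(P[:,:,2]<139)]
print("flat",len(t),np.median(t,0),cv2.minEnclosingCircle(t[:,:2].astype(np.float32)))
ys,xs=np.nonzero(near&(P[:,:,2]>60));print(xs.min(),xs.max(),ys.min(),ys.max())
E
python3 w1.py
```

```text
2.0333 [539.9 246.1 329.9] [468.6 245.2 471.2]
0.9 [231.8 133.9 262.7 160.4]
0.88 [308.8 149.3 334.7 185. ]
0.72 [323.1  68.4 362.  102.8]
bail 147 [542.4 245.7 167.3] [535.5 232.5 158. ] [550.5 260.5 172.2]
dir deg 67.59873656657435 [104.3  16.7]
flat 566 [538.9 247.1 132.3] ((543.0233764648438, 246.2174835205078), 17.572574615478516)
175 474 149 399
```

View pics/w1.png

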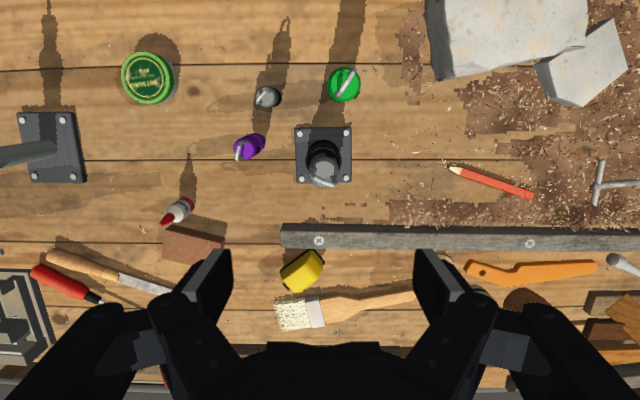

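```bash
python3 - <<'E'
import cv2
a=cv2.imread("pics/w1.png")[60:210,220:370]
cv2.imwrite("pics/w1c.png",cv2.resize(a,(600,600),interpolation=cv2.INTER_CUBIC))
E
python3 go.py 542 246 230 157.6;python3 go.py 542 246 109 157.6
```

```text
2.1333 [539.0907 246.9099 329.9203] [ 0.3128  0.2783  1.3843  0.0004  1.4802 -1.2595] [ 0.2182 -0.2198  0.1964] 84.88639977867723
shift m, turn rad, cur yaw, toolz: [-0.003  -0.0009  0.0999] 0.3923832558666816 -179.91809548723725 [-0.0013 -0.     -1.    ]
2.1333 [539.0907 246.9099 329.9203] [ 0.3128  0.2783  1.3843  0.0004  1.4802 -1.2595] [ 0.2182 -0.2198  0.1964] 84.88639977867723
shift m, turn rad, cur yaw, toolz: [-0.0032 -0.0009  0.2209] 0.3923832558666816 -179.91809548723725 [-0.0013 -0.     -1.    ]
```

View pics/w1c.png

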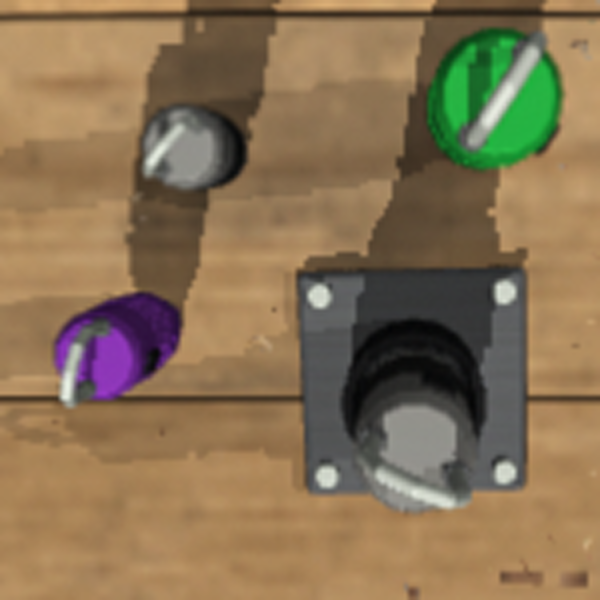

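The crop confirms the large grey driver at (323,168) in the holder, with the bail running at about 68° in world. Going down.

Emit:
jog_arm:
  xyz:
    - [-0.002, 0, 0.03]
    - [-0.002, 0, 0.06]
    - [-0.002, 0, 0.09]
    - [-0.002, 0, 0.11]
    - [-0.002, 0, 0.11]
    - [-0.002, 0, 0.13]
    - [-0.002, 0, 0.15]
    - [-0.002, 0, 0.17]
    - [-0.002, 0, 0.19]
    - [-0.002, 0, 0.205]
    - [-0.002, 0, 0.215]
    - [-0.002, 0, 0.221]
    - [-0.002, 0, 0.221]
    - [-0.002, 0, 0.221]
  turn: [0.12, 0.24, 0.36, 0.391, 0.391, 0.391, 0.391, 0.391, 0.391, 0.391, 0.391, 0.391, 0.391, 0.391]

```text
t: 3.3
ee_pos: [542.8, 246.6, 110.1]
tool_rot: [0.194, 0.981, 0.0, 0.0]
force: [0.0, -0.3, 0.8]
width: 85.3
grasp_force: 0.0
```

```bash
python3 - <<'E'
from h import *
from rig import ctrl
im,d=read_camera("wrist");cv2.imwrite("pics/w2.png",im[:,:,::-1])
o=ctrl.get_obs();print(o["t"],o["ee_pos"],o["force"])
E
```

```text
3.35 [543.11444633 246.56387599 110.43523635] [-0.60352213 -0.24030971 -0.39526225]
```

View pics/w2.png

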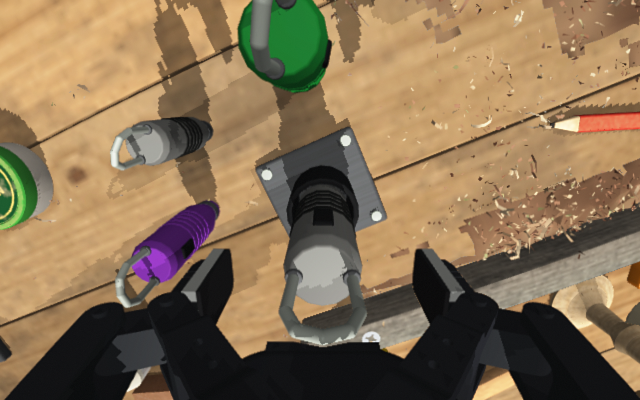

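The driver sits centred between the fingers, with the bail square to them (legs at (289,280) and (353,280)). Closing.

Emit:
jog_arm:
  xyz:
    - [0, 0, 0]
    - [0, 0, 0]
    - [0, 0, 0]
    - [0, 0, 0]
    - [0, 0, 0]
    - [0, 0, 0]
    - [0, 0, 0]
    - [0, 0, 0]
  turn: [0, 0, 0, 0, 0, 0, 0, 0]
  fingers: 0.0

```text
t: 4.02
ee_pos: [542.9, 246.2, 110.1]
tool_rot: [0.194, 0.981, 0.0, 0.001]
force: [0.3, 0.7, 5.3]
width: 34.3
grasp_force: 59.7
```

Emit:
jog_arm:
  xyz:
    - [0, 0, -0.005]
    - [0, 0, -0.01]
    - [0, 0, -0.02]
    - [0, 0, -0.03]
    - [0, 0, -0.04]
    - [0, 0, -0.05]
    - [0, 0, -0.06]
    - [0, 0, -0.07]
    - [0, 0, -0.08]
    - [0, 0, -0.08]
    - [0, 0, -0.08]
    - [0, 0, -0.08]
  turn: [0, 0, 0, 0, 0, 0, 0, 0, 0, 0, 0, 0]

```text
t: 5.02
ee_pos: [542.1, 246.0, 189.0]
tool_rot: [0.194, 0.981, -0.0, -0.0]
force: [-0.3, 1.2, -2.0]
width: 33.7
grasp_force: 60.1
```

```bash
python3 - <<'E'
from h import *
np.set_printoptions(suppress=True,precision=1)
o=ctrl.get_obs();im,d=read_camera("wrist");cv2.imwrite("pics/w3.png",im[:,:,::-1])
m=camera_model("wrist");Tt=np.array(m["T_tool_cam"])
P=cloud(Tt,m,d) # tool coords
n=(abs(P[:,:,0])<30)&(abs(P[:,:,1])<16)
b=P[n];h=np.histogram(b[:,2],bins=np.arange(-75,140,5));print([(int(z),int(c)) for z,c in zip(h[1],h[0]) if c])
t=P[n&(P[:,:,2]>-35)&(P[:,:,2]<-18)];print("flat",len(t),np.median(t,0),t.min(0),t.max(0))
t=P[n&(P[:,:,2]>-68)&(P[:,:,2]<-50)];print("bail",len(t),np.median(t,0),t.min(0),t.max(0))
f=ctrl.get_obs();print(o["t"],o["ee_pos"],o["force"],o["ft_torque"],o["width"],ctrl.pinch_z)
for n in("scene","top"):
    im,d=read_camera(n);np.savez(n+"1.npz",im=im,d=d);T,m=cam2w(n)
    P=cloud(T,m,d).reshape(-1,3);c=o["ee_pos"]
    for z0,z1 in((75,90),(90,110),(110,130),(130,150),(150,170),(170,185)):
        q=P[(abs(P[:,0]-c[0])<35)&(abs(P[:,1]-c[1])<35)&(P[:,2]>z0)&(P[:,2]<z1)]
        if len(q)>3:print(n,z0,len(q),q.mean(0),q.min(0),q.max(0))
E
```

```text
[(-75, 972), (-70, 169), (-65, 289), (-60, 854), (-55, 324), (-50, 269), (-45, 221), (-40, 193), (-35, 176), (-30, 176), (-25, 3360), (-20, 667), (-15, 286), (-10, 328), (-5, 227), (0, 201), (5, 186), (10, 139), (15, 213), (20, 126), (25, 120), (30, 173), (35, 66), (40, 142), (45, 109), (50, 56), (55, 70), (60, 82), (65, 68), (70, 2), (85, 7), (90, 27), (95, 22), (100, 15)]
flat 4050 [  2.6  -0.1 -22.4] [-15.5 -16.  -35. ] [ 17.1  16.  -18. ]
bail 1549 [  1.2  -0.1 -58.3] [ -2.8 -16.  -68. ] [ 16.4  15.9 -50. ]
5.0167 [542.1 246.  189. ] [-0.3  1.2 -2. ] [-0. -0. -0.] 33.702497726913336 18.700000000000003
scene 75 13 [536.5 237.5  87.9] [528.2 229.6  84. ] [547.1 245.5  89.8]
scene 90 53 [536.4 239.7 100.3] [525.3 229.7  90.3] [551.9 254.4 110. ]
scene 110 58 [534.8 236.3 121.7] [521.5 225.7 110. ] [554.8 255.3 130. ]
scene 130 74 [534.4 235.5 140.7] [521.1 224.4 130.1] [553.2 260.1 150. ]
scene 150 76 [533.6 235.9 160.1] [521.5 222.6 150.2] [556.9 254.4 169.6]
scene 170 60 [533.5 236.5 177.8] [519.2 226.8 170. ] [553.  257.2 184.7]
top 130 9 [525.6 241.8 139.2] [521.3 233.4 132.8] [551.8 249.8 149.8]
top 150 9 [525.5 241.4 157.6] [521.2 232.  153. ] [549.2 251.2 164.9]
top 170 9 [522.7 242.9 174.6] [521.4 237.6 170.1] [524.9 250.1 179.1]
```

View pics/w3.png

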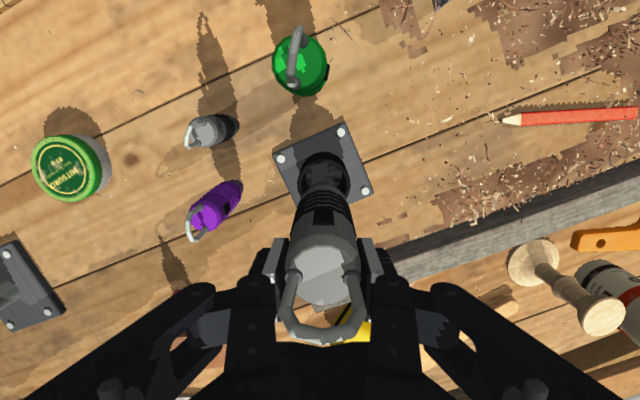

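Lifted cleanly, hanging straight between the pads (flat top at (320,270)). Now I raise it above the neighbours and turn the bail to the hook's line.

Emit:
jog_arm:
  xyz:
    - [0, 0, -0.02]
    - [0, 0, -0.04]
    - [0, 0, -0.06]
    - [0, 0, -0.07]
    - [0, 0, -0.075]
    - [0, 0, -0.075]
  turn: [-0.08, -0.16, -0.24, -0.32, -0.391, -0.391]

```text
t: 5.67
ee_pos: [543.1, 246.4, 265.4]
tool_rot: [-0.001, 1.0, 0.0, 0.001]
force: [0.5, 0.7, -3.7]
width: 33.8
grasp_force: 60.4
```

Emit:
jog_arm:
  xyz:
    - [0.005, -0.015, 0]
    - [0.014, -0.042, 0]
    - [0.023, -0.07, 0]
    - [0.032, -0.098, 0]
    - [0.041, -0.126, 0]
    - [0.05, -0.154, 0]
    - [0.059, -0.182, 0]
    - [0.068, -0.21, 0]
    - [0.077, -0.238, 0]
    - [0.086, -0.266, 0]
    - [0.096, -0.294, 0]
    - [0.105, -0.322, 0]
    - [0.114, -0.35, 0.01]
    - [0.123, -0.378, 0.025]
    - [0.132, -0.4, 0.04]
    - [0.137, -0.415, 0.055]
    - [0.137, -0.42, 0.065]
    - [0.137, -0.42, 0.07]
    - [0.137, -0.42, 0.07]
    - [0.137, -0.42, 0.07]
  turn: [0, 0, 0, 0, 0, 0, 0, 0, 0, 0, 0, 0, 0, 0, 0, 0, 0, 0, 0, 0]

```text
t: 7.33
ee_pos: [404.9, -173.3, 194.0]
tool_rot: [0.0, 1.0, 0.0, -0.001]
force: [0.2, -1.0, -1.6]
width: 34.0
grasp_force: 60.5
```

```bash
cat > w4.py <<'E'
from h import *
np.set_printoptions(suppress=True,precision=1)
o=ctrl.get_obs();im,d=read_camera("wrist");cv2.imwrite("pics/w4.png",im[:,:,::-1])
T,m=cam2w("wrist",o);Tt=np.array(m["T_tool_cam"]);P=cloud(Tt,m,d)
n=(abs(P[:,:,0])<30)&(abs(P[:,:,1])<16)
t=P[n&(P[:,:,2]>-35)&(P[:,:,2]<-18)];print("flat",len(t),np.median(t,0))
t=P[n&(P[:,:,2]>-68)&(P[:,:,2]<-50)];print("bail",len(t),np.median(t,0),t.min(0),t.max(0))
print(o["t"],o["ee_pos"],o["force"],o["ft_torque"],o["width"],o["tool_rot"])
im,d=read_camera("scene");cv2.imwrite("pics/s4.png",cv2.resize(im[160:300,260:400,::-1],(560,560),interpolation=cv2.INTER_CUBIC));np.savez("s4.npz",im=im,d=d)
for nm in("scene","top"):
    if nm=="top": im,d=read_camera("top")
    T,m=cam2w(nm);P=cloud(T,m,d).reshape(-1,3)
    h=P[(P[:,0]>436)&(P[:,0]<515)&(abs(P[:,1]+175)<12)&(P[:,2]>222)&(P[:,2]<250)]
    for a in range(436,515,8):
        q=h[(h[:,0]>=a)&(h[:,0]<a+8)]
        if len(q):print(nm,a,len(q),q.mean(0))
    c=o["ee_pos"]
    b=P[(abs(P[:,0]-c[0])<20)&(abs(P[:,1]-c[1])<20)&(P[:,2]>225)&(P[:,2]<256)]
    if len(b):print(nm,"bail",len(b),b.mean(0),b.min(0),b.max(0))
E
python3 w4.py
```

```text
flat 4073 [  2.9  -0.6 -22.5]
bail 1571 [  1.5  -0.4 -58.4] [ -2.6 -16.  -68. ] [ 16.6  16.  -50. ]
7.3333 [ 404.9 -173.3  194. ] [ 0.2 -1.  -1.6] [-0.  0. -0.] 33.95373510101998 [ 0.  1.  0. -0.]
scene 460 8 [ 463.5 -175.9  230.4]
scene 468 7 [ 471.8 -175.1  230.5]
scene 476 10 [ 479.7 -175.7  233.4]
scene 484 8 [ 487.6 -176.6  234.9]
scene 492 7 [ 496.3 -176.6  234.7]
scene 500 7 [ 504.5 -176.1  234.8]
scene 508 6 [ 511.4 -177.   234.9]
scene bail 87 [ 400.5 -164.   238.7] [ 391.5 -193.3  225. ] [ 415.9 -153.4  255.8]
top 452 1 [ 458.1 -171.2  232.7]
top 460 7 [ 464.3 -172.4  232.2]
top 468 6 [ 471.7 -172.8  231.8]
top 476 11 [ 479.8 -173.5  233.9]
top 484 11 [ 488.1 -173.7  235.4]
top 492 10 [ 496.  -173.9  235. ]
top 500 10 [ 503.7 -174.   235.7]
top 508 11 [ 511.6 -174.3  234.8]
```

View pics/s4.png

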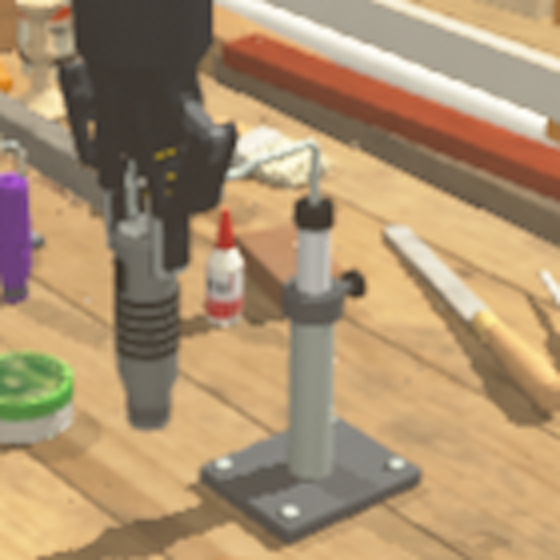

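View pics/w4.png

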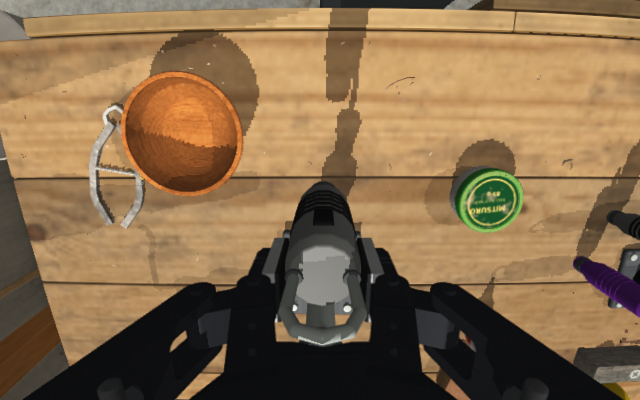

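The scene crop shows the driver held upright just in front of the hook tip; the wrist view shows the bail square at (322,300). Threading along +x.

Emit:
jog_arm:
  xyz:
    - [-0.005, 0, 0]
    - [-0.011, 0, 0]
    - [-0.017, 0, 0]
    - [-0.023, 0, 0]
    - [-0.029, 0, 0]
    - [-0.035, 0, 0]
    - [-0.041, 0, 0]
    - [-0.047, 0, 0]
    - [-0.053, 0, 0]
    - [-0.056, 0, 0]
    - [-0.056, 0, 0]
    - [-0.056, 0, 0]
  turn: [0, 0, 0, 0, 0, 0, 0, 0, 0, 0, 0, 0]

```text
t: 8.48
ee_pos: [461.4, -173.8, 194.2]
tool_rot: [-0.0, 1.0, 0.0, -0.0]
force: [-1.3, 0.7, -2.3]
width: 33.5
grasp_force: 60.5
```

```bash
python3 - <<'E'
from h import *
np.set_printoptions(suppress=True,precision=1)
o=ctrl.get_obs();print(o["t"],o["ee_pos"],o["force"],o["width"])
w,_=read_camera("wrist");s,d=read_camera("scene")
a=cv2.resize(w[220:370,245:395],(500,500),interpolation=cv2.INTER_CUBIC);b=cv2.resize(s[170:250,280:330],(300,480),interpolation=cv2.INTER_CUBIC)
c=np.zeros((500,800,3),np.uint8);c[:,:500]=a;c[:480,500:]=b;cv2.imwrite("pics/w5.png",c[:,:,::-1])
E
```

```text
8.4833 [ 461.4 -173.8  194.2] [-1.3  0.7 -2.3] 33.490402929183894
```

View pics/w5.png

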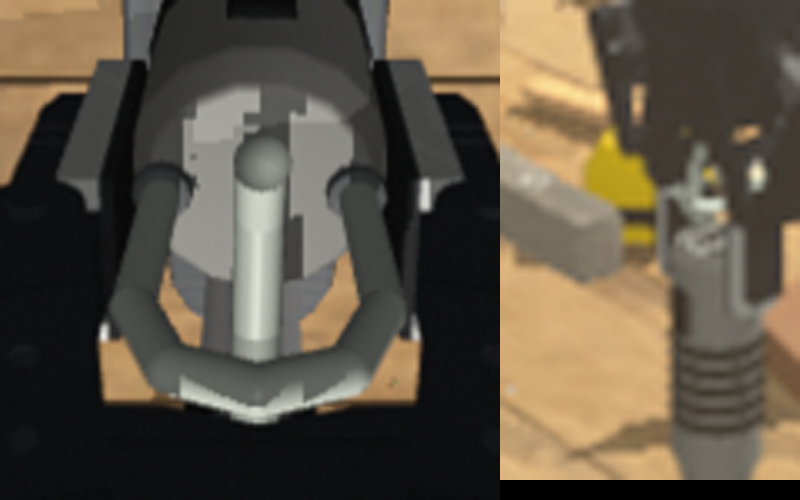

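Threaded: the wrist crop shows the hook tip through the middle of the bail. Lowering, then feeling for contact.

Emit:
jog_arm:
  xyz:
    - [0, 0, 0.003]
    - [0, 0, 0.006]
    - [0, 0, 0.009]
    - [0, 0, 0.011]
    - [0, 0, 0.012]
    - [0, 0, 0.013]
    - [0, 0, 0.013]
    - [0, 0, 0.013]
  turn: [0, 0, 0, 0, 0, 0, 0, 0]

```text
t: 9.25
ee_pos: [461.5, -173.9, 181.3]
tool_rot: [-0.0, 1.0, -0.0, -0.0]
force: [0.9, 0.3, -2.0]
width: 33.7
grasp_force: 60.5
```

Emit:
jog_arm:
  xyz:
    - [0, 0, 0.0005]
    - [0, 0, 0.001]
    - [0, 0, 0.0015]
    - [0, 0, 0.002]
    - [0, 0, 0.002]
    - [0, 0, 0.002]
  turn: [0, 0, 0, 0, 0, 0]

```text
t: 9.75
ee_pos: [461.4, -173.9, 179.3]
tool_rot: [-0.0, 1.0, -0.0, -0.0]
force: [-0.4, -0.0, -1.9]
width: 33.5
grasp_force: 60.5
```

Emit:
jog_arm:
  xyz:
    - [0, 0, 0.0005]
    - [0, 0, 0.001]
    - [0, 0, 0.001]
    - [0, 0, 0.001]
  turn: [0, 0, 0, 0]

```text
t: 10.08
ee_pos: [461.4, -173.8, 178.3]
tool_rot: [-0.0, 1.0, 0.0, -0.0]
force: [-0.2, 0.3, -1.5]
width: 33.8
grasp_force: 60.5
```

Emit:
jog_arm:
  xyz:
    - [0, 0, 0.0005]
    - [0, 0, 0.001]
    - [0, 0, 0.001]
    - [0, 0, 0.001]
  turn: [0, 0, 0, 0]

```text
t: 10.42
ee_pos: [461.4, -173.9, 177.3]
tool_rot: [-0.0, 1.0, -0.0, -0.0]
force: [0.3, -0.8, -1.1]
width: 34.0
grasp_force: 60.5
```

Emit:
jog_arm:
  xyz:
    - [0, 0, 0.0005]
    - [0, 0, 0.001]
    - [0, 0, 0.001]
    - [0, 0, 0.001]
  turn: [0, 0, 0, 0]

```text
t: 10.75
ee_pos: [461.4, -173.9, 176.3]
tool_rot: [-0.0, 1.0, -0.0, -0.0]
force: [0.8, 0.2, -2.4]
width: 33.7
grasp_force: 60.5
```

Emit:
jog_arm:
  xyz:
    - [0, 0, 0.0005]
    - [0, 0, 0.001]
    - [0, 0, 0.001]
    - [0, 0, 0.001]
  turn: [0, 0, 0, 0]

```text
t: 11.08
ee_pos: [461.7, -174.0, 175.6]
tool_rot: [-0.0, 1.0, -0.0, 0.0]
force: [-0.6, -0.0, 0.2]
width: 33.5
grasp_force: 60.8
```

Emit:
jog_arm:
  xyz:
    - [0, 0, 0.0005]
    - [0, 0, 0.001]
    - [0, 0, 0.001]
    - [0, 0, 0.001]
  turn: [0, 0, 0, 0]

```text
t: 11.42
ee_pos: [461.7, -174.0, 174.6]
tool_rot: [-0.0, 1.0, -0.0, 0.0]
force: [-0.3, 0.1, 3.7]
width: 33.7
grasp_force: 61.1
```

Emit:
jog_arm:
  xyz:
    - [0, 0, 0.0005]
    - [0, 0, 0.001]
    - [0, 0, 0.001]
    - [0, 0, 0.001]
  turn: [0, 0, 0, 0]

```text
t: 11.75
ee_pos: [461.8, -174.1, 173.7]
tool_rot: [-0.0, 1.0, -0.0, 0.0]
force: [-1.3, 0.6, 6.1]
width: 33.7
grasp_force: 61.4
```

Emit:
jog_arm:
  xyz:
    - [0, 0, 0.0004]
    - [0, 0, 0.0008]
    - [0, 0, 0.0008]
    - [0, 0, 0.0008]
    - [0, 0, 0.0008]
  turn: [0, 0, 0, 0, 0]

```text
t: 12.17
ee_pos: [461.9, -174.1, 173.1]
tool_rot: [-0.0, 1.0, -0.0, 0.001]
force: [-1.2, 0.2, 8.1]
width: 33.7
grasp_force: 61.6
```

Emit:
jog_arm:
  xyz:
    - [0, 0, 0]
    - [0, 0, 0]
    - [0, 0, 0]
  turn: [0, 0, 0]

```text
t: 12.42
ee_pos: [461.9, -174.1, 173.2]
tool_rot: [-0.0, 1.0, -0.0, 0.001]
force: [-0.3, 0.7, 7.7]
width: 33.2
grasp_force: 61.6
```

Emit:
jog_arm:
  xyz:
    - [0, 0, 0]
    - [0, 0, 0]
    - [0, 0, 0]
  turn: [0, 0, 0]

```text
t: 12.67
ee_pos: [461.9, -174.1, 173.1]
tool_rot: [-0.0, 1.0, -0.0, 0.0]
force: [-1.2, 0.1, 7.9]
width: 33.6
grasp_force: 61.6
```

Emit:
jog_arm:
  xyz:
    - [0, 0, 0.0003]
    - [0, 0, 0.0004]
    - [0, 0, 0.0004]
    - [0, 0, 0.0004]
    - [0, 0, 0.0004]
    - [0, 0, 0.0004]
    - [0, 0, 0.0004]
  turn: [0, 0, 0, 0, 0, 0, 0]

```text
t: 13.25
ee_pos: [461.9, -174.1, 172.9]
tool_rot: [-0.0, 1.0, -0.0, 0.001]
force: [-1.7, 1.2, 8.9]
width: 33.9
grasp_force: 61.7
```

Emit:
jog_arm:
  xyz:
    - [0, 0, -0.0005]
    - [0, 0, -0.001]
    - [0, 0, -0.0015]
    - [0, 0, -0.002]
    - [0, 0, -0.002]
    - [0, 0, -0.002]
  turn: [0, 0, 0, 0, 0, 0]

```text
t: 13.75
ee_pos: [461.4, -173.9, 173.9]
tool_rot: [-0.0, 1.0, -0.0, -0.0]
force: [1.4, -0.0, 0.4]
width: 33.5
grasp_force: 60.8
```

The tug held about 10–11 N on the hook, and is now eased off to the driver's weight. Releasing.

Emit:
jog_arm:
  xyz:
    - [0, 0, 0]
    - [0, 0, 0]
    - [0, 0, 0]
    - [0, 0, 0]
    - [0, 0, 0]
    - [0, 0, 0]
  turn: [0, 0, 0, 0, 0, 0]
  fingers: 0.042

```text
t: 14.25
ee_pos: [461.5, -173.9, 174.1]
tool_rot: [-0.0, 1.0, -0.0, -0.0]
force: [-0.4, -0.1, -0.3]
width: 42.1
grasp_force: 0.0
```

Emit:
jog_arm:
  xyz:
    - [0, 0, 0]
    - [0, 0, 0]
    - [0, 0, 0]
    - [0, 0, 0]
    - [0, 0, 0]
    - [0, 0, 0]
  turn: [0, 0, 0, 0, 0, 0]
  fingers: 0.08

```text
t: 14.75
ee_pos: [461.5, -173.9, 174.1]
tool_rot: [-0.0, 1.0, -0.0, -0.0]
force: [0.0, 0.6, 1.2]
width: 80.1
grasp_force: 0.0
```

```bash
python3 - <<'E'
from h import *
o=ctrl.get_obs();print(o["t"],o["ee_pos"],o["force"],o["width"])
w,_=read_camera("wrist");s,d=read_camera("scene")
a=cv2.resize(w[150:400,195:445],(500,500),interpolation=cv2.INTER_CUBIC);b=cv2.resize(s[170:250,280:330],(300,480),interpolation=cv2.INTER_CUBIC)
c=np.zeros((500,800,3),np.uint8);c[:,:500]=a;c[:480,500:]=b;cv2.imwrite("pics/w6.png",c[:,:,::-1])
E
```

```text
14.75 [ 461.48114802 -173.91078137  174.13811649] [0.04742192 0.56926748 1.18726726] 80.1039776745773
```

View pics/w6.png

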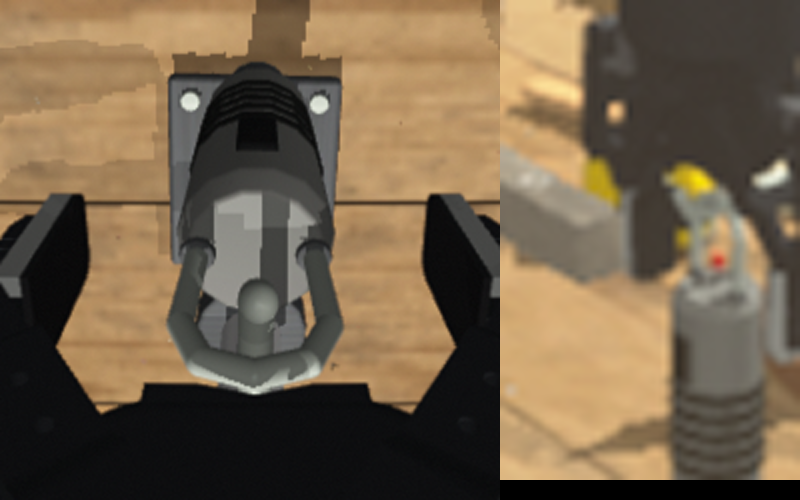

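The driver hangs on the hook with the fingers clear on both sides. Retreating straight up.

Emit:
jog_arm:
  xyz:
    - [0, 0, -0.005]
    - [0, 0, -0.015]
    - [0, 0, -0.03]
    - [0, 0, -0.05]
    - [0, 0, -0.07]
    - [0, 0, -0.09]
    - [0, 0, -0.11]
    - [0, 0, -0.13]
    - [0, 0, -0.14]
    - [0, 0, -0.14]
    - [0, 0, -0.14]
    - [0, 0, -0.14]
    - [0, 0, -0.14]
    - [0, 0, -0.14]
    - [0, 0, -0.14]
    - [0, 0, -0.14]
    - [0, 0, -0.14]
    - [0, 0, -0.14]
    - [0, 0, -0.14]
    - [0, 0, -0.14]
  turn: [0, 0, 0, 0, 0, 0, 0, 0, 0, 0, 0, 0, 0, 0, 0, 0, 0, 0, 0, 0]

```text
t: 16.52
ee_pos: [461.5, -173.9, 314.1]
tool_rot: [-0.0, 1.0, -0.0, -0.0]
force: [0.6, -0.5, -0.3]
width: 80.1
grasp_force: 0.0
```

Emit:
jog_arm:
  xyz:
    - [0, 0, 0]
    - [0, 0, 0]
    - [0, 0, 0]
    - [0, 0, 0]
    - [0, 0, 0]
    - [0, 0, 0]
    - [0, 0, 0]
    - [0, 0, 0]
    - [0, 0, 0]
    - [0, 0, 0]
    - [0, 0, 0]
    - [0, 0, 0]
    - [0, 0, 0]
    - [0, 0, 0]
    - [0, 0, 0]
    - [0, 0, 0]
    - [0, 0, 0]
    - [0, 0, 0]
    - [0, 0, 0]
    - [0, 0, 0]
  turn: [0, 0, 0, 0, 0, 0, 0, 0, 0, 0, 0, 0, 0, 0, 0, 0, 0, 0, 0, 0]

```text
t: 18.18
ee_pos: [461.5, -173.9, 314.1]
tool_rot: [-0.0, 1.0, -0.0, 0.0]
force: [-0.4, -0.7, 0.4]
width: 80.1
grasp_force: 0.0
```

```bash
python3 - <<'E'
from h import *
from rig import ctrl
np.set_printoptions(suppress=True,precision=1)
for k in range(4):
    s,d=read_camera("scene");T,m=cam2w("scene");P=cloud(T,m,d).reshape(-1,3)
    for z0,z1 in((75,95),(120,180),(232,245)):
        q=P[(abs(P[:,0]-460)<25)&(abs(P[:,1]+175)<25)&(P[:,2]>z0)&(P[:,2]<z1)]
        print(k,z0,len(q),q.mean(0))
o=ctrl.get_obs();print(o["t"],o["ee_pos"],o["force"])
E
```

```text
0 75 74 [ 453.5 -180.4   85. ]
0 120 363 [ 451.8 -184.3  150.2]
0 232 34 [ 456.8 -175.8  235.2]
1 75 69 [ 453.1 -180.3   85. ]
1 120 365 [ 451.7 -184.3  150.6]
1 232 33 [ 459.  -175.6  234.8]
2 75 69 [ 453.7 -179.8   84.5]
2 120 362 [ 451.6 -184.3  150.5]
2 232 33 [ 459.  -175.2  235.1]
3 75 71 [ 453.5 -180.4   84.6]
3 120 361 [ 451.6 -184.2  150.5]
3 232 30 [ 457.4 -174.9  235.3]
18.3833 [ 461.5 -173.9  314.1] [ 0.4  1.  -0.2]
```

Still and upright; handing in.

```bash
python3 -c "
from rig import ctrl
print(ctrl.close_job())"
```

```text
the job is handed in; nothing more can be done
None
```

The screwdriver hangs still and upright by its bail in the hook's saddle, released after a tug of about 10–11 N held for over half a second. The wax tin, bottle and tape measure were not touched, the robot is clear, and I have handed the job in at about 18 s, with no verdict returned.

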